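Push the row of tube racks home and start the feeder

TASK

Push the row of five tube racks along the feeder's rail until the whole row is closed up and fully home against the end stop at the scanner head: push from behind the last rack only, without ramming them, and do not lift or tip any rack. Then press the white feed key on top of the scanner head fully down and let it come up again; do not press it before the row is home. Leave everything else on the bench as it stands.

Things in the scene. Friction and masses are not known exactly. Their poses are not given: they have to be found in the camera images.
- feeder: Tube-rack feeder fixed on the bench. Origin on the bench under the end stop's face; y along the rail, from the stop to the tray's open end. Tray 136 mm wide, 330 mm long, floor 30 mm up; guide rail along its middle 6 mm wide, 7 mm above the floor; side edges 12 mm above the floor, 124 mm apart inside. White scanner head at y -4 to -204 mm, 240 mm wide in x, 150 mm high.
- stop (a point): Middle of the end stop's face at tray-floor height (30 mm above the bench), axes as the feeder: +y along the rail away from the stop, x across the rail, z up. The stop is a rigid steel plate 36 mm high, 128 mm wide, at the foot of the scanner head. With the row of five home, the free face of the last rack is 120 mm from here.
- rack1: First of the row, nearest the stop (63 to 123 mm short of it at the start). Grey five-place tube carrier, 118 mm long (x, across the rail), 24 mm thick (y, along the rail), 38 mm high; blue tube caps rise to 52 mm; a slot under its middle straddles the rail. 60 to 110 g, friction 0.4 to 0.7. Origin: centre of the underside, z up. The five stand side by side, gaps under 1 mm.
- rack2: Second tube carrier of the row, same make as rack1 (118 mm across the rail, 24 mm along it, 38 mm high, 52 mm over the caps). Origin: centre of the underside, y along the rail, z up.
- rack3: Third tube carrier of the row, same make as rack1 (118 mm across the rail, 24 mm along it, 38 mm high, 52 mm over the caps). Origin: centre of the underside, y along the rail, z up.
- rack4: Fourth tube carrier of the row, same make as rack1 (118 mm across the rail, 24 mm along it, 38 mm high, 52 mm over the caps). Origin: centre of the underside, y along the rail, z up.
- rack5: Fifth and last tube carrier of the row, same make as rack1 (118 mm across the rail, 24 mm along it, 38 mm high, 52 mm over the caps). Origin: centre of the underside, y along the rail, z up. Its free broad face, 12 mm beyond its origin along the stop's +y, is where to push, low down (10 to 20 mm above the tray floor).
- feed_key_top (a point): Middle of the top of the feed key, a round white push key 28 mm across standing 10 mm proud of a black collar 44 mm across, on top of the scanner head at the feeder's x = -55, y = -65 mm; its top is 172 mm above the bench. Pressed straight down; z up.
- feed_key (a joint): Travel of the feed key in m: 0 is up, 0.006 fully down. A spring key: it starts to move at 1.5 N, is fully down at 5 N and comes back up by itself.
- spare_rack: Bystander: a sixth carrier of the same make, mostly empty (two caps), standing on the bench beside the tray on the robot's side, lengthwise to the tray. Same size; origin under its middle.
- tip_box: Bystander: pipette tip box 87 x 124 x 67 mm with a yellow lid, on the bench beyond the tray. Origin: centre of the underside.
- reagent_bottle: Bystander: glass bottle 70 mm across, 138 mm high, with a blue cap, beyond the tray. Origin: centre of the underside.
- amber_bottle: Bystander: small amber bottle 40 mm across, 78 mm high, close to the tray's far side edge. Origin: centre of the underside.
- beaker: Bystander: clear beaker 52 mm across, 68 mm high, beside the open end of the tray on the robot's side. Origin: centre of the underside.
- timer: Bystander: flat white lab timer 62 x 62 x 14 mm lying on top of the scanner head, on the far half. Origin: centre of the underside.
- powder_jar: Bystander: white jar 64 mm across, 85 mm high, on the bench beyond the scanner head. Origin: centre of the underside.
There are look-alikes about, which are no part of the job. What is shaped like the rack4 but orange is not meant. Leave any red look-alike of the rack5 alone.

How it is judged:
By the outcome, as a careful person would: the job done as asked, in the order asked, and still so for the second after the job is handed in, with the robot touching nothing.
It also fails if it takes over 43 s, if anything falls off the work surface, if the arm or the gripper's body presses on something with over 40 N, if the wrist force passes 120 N, or if a joint passes its speed limit or range.

ROBOT

A 6-joint arm with a two-finger parallel gripper is mounted at the origin on the work surface. World frame = base frame: x ahead of the robot, y to its left, z up, the work surface at z = 0. Lengths are in m, angles in rad, forces in N, time in s.
With the tool pointing down it reaches from about 0.3 to 0.825 m from the base axis. Payload 5.4 kg.
Tool frame: the origin (TCP) lies at the very end of the fingers, on their centre line; the grasp point (between the pads) lies 19 mm behind it (arm.hold_point_z is the z of the grasp point in the tool frame, in m); z points along the fingers, y is the direction in which the jaws open and shut (so a half turn about z gives the same grasp; the last joint's range is limited). The gripper opens to 92 mm and grips with 3 to 60 N. Pads are 20 mm wide; open, the fingers measure 128 mm over their backs; the gripper's body (75 mm by 189 mm) begins 69 mm behind the grasp point.
Start: joints at [-1.364, 0.158, 1.597, -0, 1.386, -0.21], TCP at [0.233, -0.526, 0.215] pointing down, gripper open.
Joint ranges: [-2.91, 2.91], [-0.94, 2.29], [0.18, 2.7], [-1.29, 4.43], [0.17, 2.64], [-3, 3]. Speed limits (rad/s): [2.57, 2.57, 3.14, 3.14, 3.14, 3.14].

INTERFACE

Orientations are given as a unit quaternion [x, y, z, w].
In Python, from bench import arm gives the robot as it stands. The module is installed in compiled form; this text tells all that it offers.
- The arm moves only by the tool move_arm, never from a script. Its argument "moves" is text: rows parted by semicolons, each of 6 numbers parted by spaces: the shift along the tool's x, y, z as a fraction of full scale, then the turn, a rotation vector about the tool's x, y, z as a fraction of full scale. In form: dx dy dz ax ay az; .... A call has 1 to 12 rows; each row is the pose to reach, as a shift and turn from the pose commanded when the call began, along the tool's axes at that moment; what a row does not reach only later rows make up. Full scale, the value 1, is 120 mm for a shift and 30 degrees for a turn. A row lasts 1/8 s, in which the tool goes at most 62.5 mm and 10.7 degrees, less where a joint would pass 70% of its speed; a pose out of reach is approached as far as the arm can. A call with a number of a shift or a turn outside -1 to 1 is refused whole. A call with a gripper value outside its range is refused whole. "gripper" is the gripper command: -1 is shut, 1 is fully open, values between are in proportion, set as the call begins (left out, the last holds). The fingers move at their own pace and stop on an object; "newtons" is the grip in N (left out, the last holds). Time passes only in rows, so rows that repeat a pose let the fingers close. It gives the time, the measured TCP pose, the force and the opening at its end, in the units of the state.
- arm.sense(): the state, without advancing time (a new reading comes with each control period).
- arm.get_image(name): name is "side" or "top"; returns a dict with "frame" (400x640x3 uint8, red, green, blue), "depth" (400x640 float32, m along the optical axis (not along the pixel's ray), 0 where there is no reading), "camera_matrix" (3x3 intrinsics, pixels), "k1" (the pictures are not rectified: a ray, as slopes to the right and down, at radius r is drawn at 1 + k1 r^2 times it, then the intrinsics apply), "world_to_cam" (4x4, takes a point from world to camera coordinates). Camera axes: x right, y down, z forward; pixel columns grow to the right and rows downward; lengths in m; the calibration is good to about 2 mm. A picture is of the moment at which its call begins.
- arm.hand_in(): hands the job in, once; it reports no verdict.
The state is a dict: "clock": time; "joint_pos": joint angles; "joint_velocities": joint speeds; "tau": joint torques, N m; "eef_pos": TCP position; "orientation": TCP orientation; "contact_force": force on the tool from outside, world axes, zero at the start; "torque": the same for the moment, N m; "gripper_width": finger opening in m.
Only numpy, scipy, OpenCV 4.12 (cv2) and the standard library are available. Lean on these libraries where they do the work, as an engineer would, in place of code of your own. Each camera call takes 0.05 s, during which the arm holds its last target. There are 200 camera calls.

## Working session

There is one attempt and no reset: what is moved stays moved. The work goes in short steps, Python scripts to look and compute and a tool call to move; the robot and the scene stay as the last step left them, time stands still between calls to the robot, and variables do not carry over. Pictures are saved under pics/ and viewed, about 8 in all and at most 12, crops included, and the job is handed in when it is done.

Besides the shell and the picture viewer there is one more tool, called after ">>>" by a JSON object that holds its "name" and its "arguments". move_arm: Moves the arm, as the interface text tells. Its arguments: {"type":"object","properties":{"moves":{"type":"string"},"gripper":{"type":"number"},"newtons":{"type":"number"}},"required":["moves"]}

```bash
mkdir -p pics
cat > h.py <<'E'
import numpy as np,cv2
from bench import arm
def grab(n,save=None):
    d=arm.get_image(n)
    if save: cv2.imwrite('pics/'+save,cv2.cvtColor(d['frame'],cv2.COLOR_RGB2BGR))
    return d
def rays(d,uv):
    uv=np.array(uv,float).reshape(-1,1,2)
    k=np.array([d['k1'],0,0,0],float)
    n=cv2.undistortPoints(uv,np.array(d['camera_matrix'],float),k).reshape(-1,2)
    return np.c_[n,np.ones(len(n))]
def plane(d,uv,z):
    r=rays(d,uv);T=np.linalg.inv(d['world_to_cam']);w=r@T[:3,:3].T;o=T[:3,3]
    return o+w*((z-o[2])/w[:,2])[:,None]
def deep(d,uv):
    r=rays(d,uv);T=np.linalg.inv(d['world_to_cam'])
    z=np.array([d['depth'][int(v),int(u)] for u,v in uv]);return (r*z[:,None])@T[:3,:3].T+T[:3,3]
E
python3 - <<'E'
from h import *
for n in('top','side'):
    d=grab(n,n+'0.png'); np.savez(n+'0.npz',**d)
    print(n,np.linalg.inv(d['world_to_cam'])[:3].round(3).tolist(),d['k1'])
s=arm.sense();print(s['clock'],s['eef_pos'],s['orientation'],s['contact_force'],s['gripper_width'])
E
```

```text
top [[0.168, -0.96, 0.223, 0.375], [-0.986, -0.163, 0.043, 0.003], [-0.005, -0.227, -0.974, 0.937]] -0.07802373693683837
side [[-0.922, -0.212, 0.324, 0.212], [-0.387, 0.484, -0.785, 0.882], [0.01, -0.849, -0.528, 0.691]] 0.04711351201573711
0.1 [ 0.23265733 -0.52519868  0.21370499] [ 9.78362474e-01  2.06896357e-01  5.33560759e-06 -8.76131510e-04] [0.07139369 0.17921667 0.13653606] 0.09189273358475167
```

View pics/top0.png

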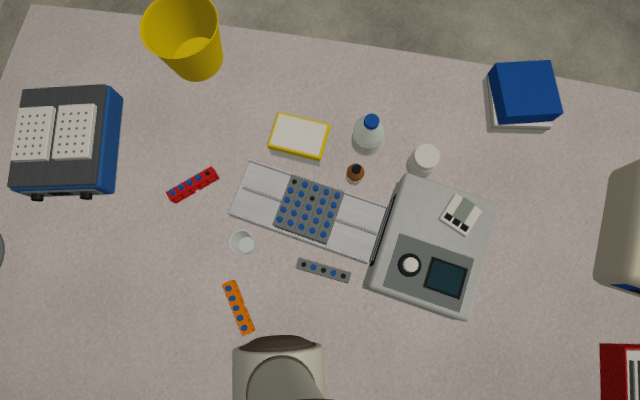

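View pics/side0.png

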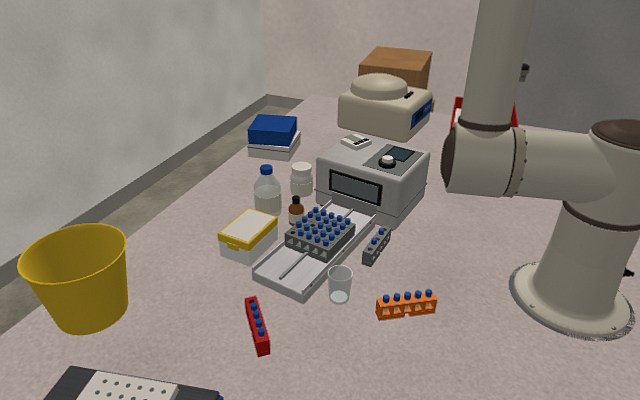

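The top view shows the row of five grey racks at about (308,208), with the stop and scanner to the right and the key at (410,265). Things that could be mistaken for it are the grey spare rack (323,270), the red rack (192,184) and the orange rack (238,307). I choose the grey row in the tray; its last rack is at the left, around (287,200).

Run:
```python
from h import *
d=dict(np.load('top0.npz'));d['k1']=float(d['k1'])
f=d['frame'];hsv=cv2.cvtColor(f,cv2.COLOR_RGB2HSV)
m=cv2.inRange(hsv,(100,120,60),(125,255,255));m[:170]=0;m[250:]=0;m[:,:270]=0;m[:,350:]=0
n,l,s,c=cv2.connectedComponentsWithStats(m)
c=c[1:][s[1:,4]>8];print(len(c))
P=plane(d,c,0.081);ctr=P.mean(0);print('caps ctr',ctr,deep(d,c)[:,2].round(3))
# white key
g=cv2.inRange(hsv,(0,0,190),(180,40,255));g[:250]=0;g[285:]=0;g[:,:395]=0;g[:,430:]=0
n,l,s,cc=cv2.connectedComponentsWithStats(g);i=1+s[1:,4].argmax();print('key',cc[i],s[i],plane(d,cc[i:i+1],.172),deep(d,cc[i:i+1]))
# tray corners etc
for nm,uv,z in[('endcorner far',(249,162),.042),('endcorner near',(230,213),.042),('rail left',(243,188),.037),('rail mid',(276,197),.037),('rail right',(385,227),.037),('spare',(323,270),.05),('beaker',(242,242),.068)]:
    print(nm,plane(d,[uv],z).round(4),deep(d,[uv]).round(4))
np.save('caps.npy',P);print(P[:,:2].round(4).tolist())
x,y=225,150;cv2.imwrite('pics/crop0.png',cv2.resize(cv2.cvtColor(f[y:y+150,x:x+200],cv2.COLOR_RGB2BGR),None,fx=4,fy=4,interpolation=cv2.INTER_CUBIC))
```

```text
23
caps ctr [0.53056883 0.06637342 0.081     ] [0.082 0.083 0.083 0.084 0.085 0.083 0.083 0.084 0.085 0.08  0.081 0.084
 0.082 0.082 0.086 0.084 0.085 0.081 0.08  0.084 0.083 0.082 0.082]Traceback (most recent call last):
  File "<stdin>", line 10, in <module>
ValueError: attempt to get argmax of an empty sequence
```

Run:
```python
from h import *
d=dict(np.load('top0.npz'));d['k1']=float(d['k1'])
f=d['frame'];hsv=cv2.cvtColor(f,cv2.COLOR_RGB2HSV)
m=cv2.inRange(hsv,(100,120,60),(125,255,255));m[:170]=0;m[250:]=0;m[:,:270]=0;m[:,350:]=0
n,l,s,c=cv2.connectedComponentsWithStats(m)
c=c[1:][s[1:,4]>8];P=plane(d,c,0.081)
g=cv2.inRange(hsv,(0,0,int(f[265,410].max())-25),(180,60,255));g[:250]=0;g[285:]=0;g[:,:395]=0;g[:,430:]=0
n,l,s,cc=cv2.connectedComponentsWithStats(g)
for i in range(1,n):
  if s[i,4]>30: print('key',cc[i],s[i],plane(d,cc[i:i+1],.172),deep(d,cc[i:i+1]))
for nm,uv,z in[('endcorner far',(249,162),.042),('endcorner near',(230,213),.042),('rail left',(243,188),.037),('rail mid',(276,197),.037),('rail right',(385,227),.037),('spare',(323,270),.05),('beaker',(242,242),.068)]:
    print(nm,plane(d,[uv],z).round(4),deep(d,[uv]).round(4))
# row direction from caps and depth: pts
pts=P[:,:2]
r=cv2.minAreaRect(pts.astype(np.float32));print(r)
print(sorted(pts.round(3).tolist(),key=lambda p:p[1]))
# height map over all pixels
v,u=np.mgrid[150:330,215:510];uv=np.c_[u.ravel(),v.ravel()];W=deep(d,uv)
A=(W[:,2]>.145)&(W[:,2]<.158)
print('head top',cv2.minAreaRect(W[A,:2].astype(np.float32)))
x,y=225,150;cv2.imwrite('pics/crop0.png',cv2.resize(cv2.cvtColor(f[y:y+150,x:x+200],cv2.COLOR_RGB2BGR),None,fx=4,fy=4,interpolation=cv2.INTER_CUBIC))
```

```text
key [410.82894737 264.03947368] [404 257  14  15 152] [[ 0.44278748 -0.14338683  0.172     ]] [[ 0.44309276 -0.1440413   0.16857903]]
endcorner far [[0.62   0.2212 0.042 ]] [[0.623  0.2238 0.0313]]
endcorner near [[0.4981 0.2383 0.042 ]] [[0.4984 0.2389 0.0395]]
rail left [[0.5595 0.223  0.037 ]] [[0.5597 0.2233 0.0359]]
rail mid [[0.5516 0.1456 0.037 ]] [[0.5518 0.1459 0.0357]]
rail right [[ 0.5254 -0.103   0.037 ]] [[ 0.5102 -0.0923  0.1279]]
spare [[0.4106 0.0151 0.05  ]] [[0.4109 0.0152 0.0427]]
beaker [[0.4381 0.1929 0.068 ]] [[0.4427 0.2064 0.006 ]]
((0.5335208773612976, 0.06808429956436157), (0.0976862758398056, 0.08823338896036148), 80.4910888671875)
[[0.569, 0.013], [0.547, 0.016], [0.525, 0.02], [0.504, 0.023], [0.483, 0.028], [0.573, 0.037], [0.551, 0.04], [0.53, 0.044], [0.508, 0.048], [0.486, 0.051], [0.577, 0.06], [0.534, 0.068], [0.512, 0.071], [0.49, 0.075], [0.581, 0.084], [0.559, 0.088], [0.538, 0.092], [0.517, 0.096], [0.494, 0.1], [0.564, 0.112], [0.542, 0.115], [0.52, 0.12], [0.499, 0.123]]
head top ((0.4901299774646759, -0.19067634642124176), (0.19987602531909943, 0.24049879610538483), 80.12024688720703)
```

View pics/crop0.png

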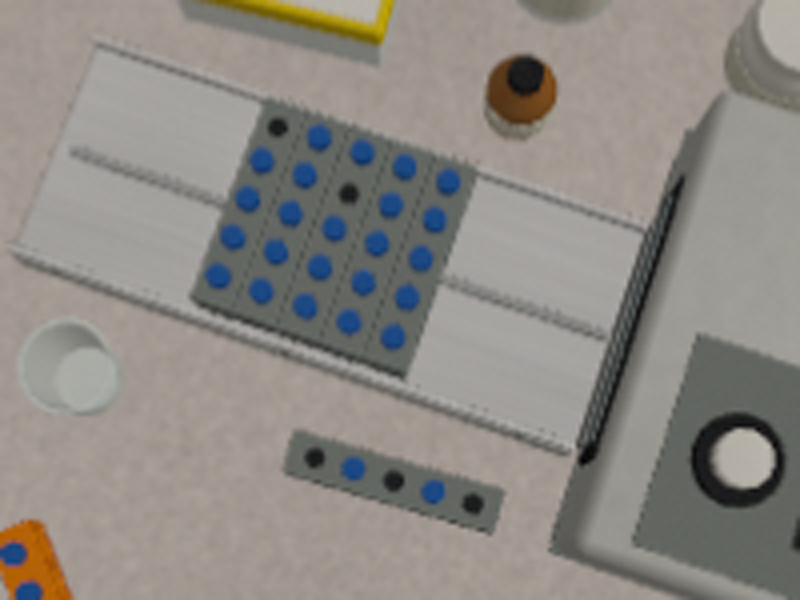

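Crop: the five grey racks span (195..475, 100..375), the rail runs up to the stop plate at (640,320), and the key in its collar is at (740,460). The fitted frame has feeder +y at 80.2° and the stop at (0.508,-0.088). The key this predicts, (0.4426,-0.143), matches the measured (0.4428,-0.1434). Rack5's free face should be at y≈218 mm. I'm moving now, turning the tool so its x lies along the rail.

>>> {"name": "move_arm", "arguments": {"moves": "1 -0.88 -0.4 0 0 -1; 1 -0.88 -0.4 0 0 -1; 1 -0.88 -0.4 0 0 -1; 1 -0.88 -0.4 0 0 -1", "gripper": 0.1}}

```text
clock: 0.6
eef_pos: [0.3009, -0.3792, 0.2636]
orientation: [0.891, 0.455, 0.0, 0.001]
contact_force: [1.3, -0.8, -0.3]
gripper_width: 0.0542
```

```bash
cat >> h.py <<'E'
from scipy.spatial.transform import Rotation as R
YH=np.array([np.cos(np.radians(80.2)),np.sin(np.radians(80.2)),0]);XH=np.array([YH[1],-YH[0],0]);ZH=np.array([0,0,1.])
STOP=np.array([.5078,-.0882,.03]);F=np.c_[XH,YH,ZH]
def feed(p): return (np.asarray(p)-STOP)@F
def st(target=None,q=None):
    s=arm.sense();Rt=R.from_quat(s['orientation']).as_matrix()
    print('t',round(s['clock'],2),'feeder mm',(feed(s['eef_pos'])*1000).round(1),'F(feeder)',(s['contact_force']@F).round(2),'w',round(s['gripper_width'],4),'toolx/z feeder',(F.T@Rt[:,0]).round(3),(F.T@Rt[:,2]).round(3),'q',np.round(s['joint_pos'],2))
    if target is not None:
        w=STOP+F@np.array(target); print('shift frac',(Rt.T@(w-s['eef_pos'])/.12).round(3))
        D=np.c_[YH,XH,-ZH]; print('turn frac',(np.degrees(R.from_matrix(Rt.T@D).as_rotvec())/30).round(3))
E
python3 - <<'E'
from h import *
st([0,.26,.18])
d=dict(np.load('top0.npz'));d['k1']=float(d['k1'])
for uv,z in[((371,121),.138),((355,170),.078),((242,235),.068)]: print((feed(plane(d,[uv],z))*1000).round())
E
```

```text
t 0.6 feeder mm [-154.3 -321.9  233.6] F(feeder) [ 1.38 -0.57 -0.34] w 0.0542 toolx/z feeder [ 0.44   0.898 -0.001] [ 0.001 -0.001 -1.   ] q [-1.15 -0.11  1.78  0.    1.48 -0.52]
shift frac [ 4.921 -0.981  0.441]
turn frac [ 0.003  0.002 -0.871]
[[202.  91. 108.]]
[[109.  91.  48.]]
[[-103.  271.   38.]]
```

>>> {"name": "move_arm", "arguments": {"moves": "1 -0.2 0 0 0 -0.87; 1 -0.2 0 0 0 -0.87; 1 -0.2 0 0 0 -0.87"}}

```text
clock: 0.98
eef_pos: [0.3519, -0.2673, 0.2619]
orientation: [0.764, 0.645, 0.0, -0.001]
contact_force: [-0.0, -0.1, 0.3]
gripper_width: 0.0506
```

```bash
python3 -c "
from h import *
st([0,.26,.18])"
```

```text
t 0.97 feeder mm [-123.1 -203.   231.9] F(feeder) [-0.01 -0.13  0.28] w 0.0506 toolx/z feeder [-0.002  1.     0.001] [-0.001  0.001 -1.   ] q [-0.92 -0.23  1.88  0.    1.49 -0.76]
shift frac [3.855 1.035 0.436]
turn frac [-0.001 -0.002  0.004]
```

>>> {"name": "move_arm", "arguments": {"moves": "0.5 0.13 0 0 0 0; 1 0.27 0 0 0 0; 1 0.27 0 0 0 0"}}

```text
clock: 1.35
eef_pos: [0.4048, -0.1545, 0.2619]
orientation: [0.765, 0.644, 0.0, -0.001]
contact_force: [-0.1, -0.3, 0.0]
gripper_width: 0.0506
```

>>> {"name": "move_arm", "arguments": {"moves": "0.5 0.13 0 0 0 0; 1 0.27 0 0 0 0; 1 0.27 0 0 0 0"}}

```text
clock: 1.72
eef_pos: [0.4573, -0.0428, 0.2619]
orientation: [0.765, 0.644, -0.0, -0.001]
contact_force: [0.5, -0.4, -0.5]
gripper_width: 0.0507
```

>>> {"name": "move_arm", "arguments": {"moves": "0.5 0.13 0 0 0 0; 1 0.27 0 0 0 0; 1 0.27 0 0 0 0"}}

```text
clock: 2.1
eef_pos: [0.5102, 0.0686, 0.2616]
orientation: [0.766, 0.643, -0.001, -0.0]
contact_force: [-0.4, -0.4, -0.5]
gripper_width: 0.0506
```

>>> {"name": "move_arm", "arguments": {"moves": "0.45 0.12 0.2 0 0 0; 0.85 0.22 0.4 0 0 0; 0.85 0.22 0.4 0 0 0"}}

```text
clock: 2.48
eef_pos: [0.5525, 0.1629, 0.211]
orientation: [0.766, 0.643, -0.003, -0.001]
contact_force: [-0.4, 0.0, 0.4]
gripper_width: 0.0503
```

```bash
python3 -c "
from h import *
st([0,.26,.01])"
```

```text
t 2.48 feeder mm [  1.3 255.  181. ] F(feeder) [-0.42 -0.05  0.36] w 0.0503 toolx/z feeder [ 0.004  1.    -0.002] [-0.006 -0.002 -1.   ] q [ 0.08  0.17  1.59 -0.    1.39  0.25]
shift frac [ 0.045 -0.003  1.425]
turn frac [-0.011  0.004 -0.008]
```

>>> {"name": "move_arm", "arguments": {"moves": "0.04 0 0.3 0 -0.2 0; 0.04 0 0.6 0 -0.2 0; 0.04 0 0.9 0 -0.2 0; 0.04 0 1 0 -0.2 0; 0.04 0 1 0 -0.2 0"}}

```text
clock: 3.1
eef_pos: [0.5543, 0.1668, 0.0948]
orientation: [0.766, 0.641, -0.04, 0.034]
contact_force: [0.5, 0.5, 1.2]
gripper_width: 0.0508
```

```bash
python3 -c "
from h import *
st([0,.255,.011])
d=grab('side','side1.png')
cv2.imwrite('pics/s1.png',cv2.resize(cv2.imread('pics/side1.png')[170:320,220:420],None,fx=4,fy=4,interpolation=2))"
```

```text
t 3.1 feeder mm [  2.4 259.2  64.8] F(feeder) [0.36 0.61 1.2 ] w 0.0508 toolx/z feeder [ 0.006  0.994 -0.105] [-0.001 -0.105 -0.994] q [ 0.14  0.33  1.65 -0.11  1.2   0.36]
shift frac [ 0.012 -0.019  0.45 ]
turn frac [-0.001  0.201 -0.011]
```

View pics/s1.png

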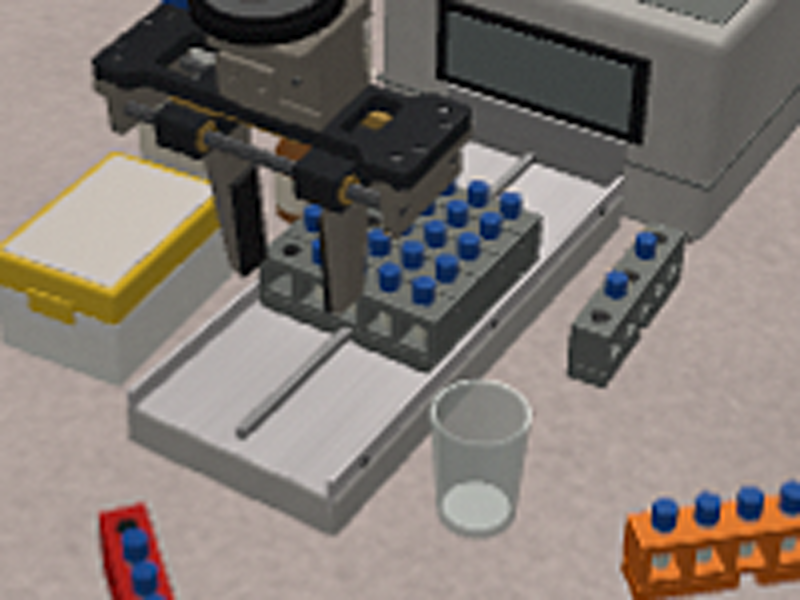

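The side crop shows the fingers behind the free face of the last grey rack (350,320), either side of the rail, clear of everything. The rack faces have windows, but the fingers at ±34 mm line up with the solid posts at ±33 mm. I'm going down next.

>>> {"name": "move_arm", "arguments": {"moves": "0 -0.02 0.2 0 0 0; 0.01 -0.02 0.4 0 0 0; 0.01 -0.02 0.45 0 0 0; 0.01 -0.02 0.45 0 0 0"}}

```text
clock: 3.65
eef_pos: [0.5518, 0.1646, 0.0421]
orientation: [0.765, 0.642, -0.039, 0.034]
contact_force: [-0.2, -1.0, 0.4]
gripper_width: 0.0507
```

```bash
python3 -c "
from h import *
st([0,.232,.011])"
```

```text
t 3.65 feeder mm [  0.4 256.6  12.1] F(feeder) [-0.03 -1.01  0.42] w 0.0507 toolx/z feeder [ 0.004  0.995 -0.104] [ 0.001 -0.104 -0.995] q [ 0.14  0.39  1.68 -0.11  1.1   0.36]
shift frac [-0.203 -0.002  0.03 ]
turn frac [ 0.003  0.199 -0.008]
```

>>> {"name": "move_arm", "arguments": {"moves": "-0.03 0 0.005 0 0 0; -0.06 0 0.008 0 0 0; -0.09 0 0.01 0 0 0; -0.12 0 0.013 0 0 0; -0.15 0 0.016 0 0 0; -0.17 0 0.018 0 0 0; -0.19 0 0.02 0 0 0; -0.21 0 0.022 0 0 0; -0.23 0 0.024 0 0 0; -0.25 0 0.026 0 0 0; -0.27 0 0.028 0 0 0; -0.29 0 0.03 0 0 0"}}

```text
clock: 5.15
eef_pos: [0.5448, 0.1303, 0.0408]
orientation: [0.765, 0.642, -0.04, 0.034]
contact_force: [0.4, 1.8, -0.3]
gripper_width: 0.0503
```

```bash
python3 -c "
from h import *
st([0,.130,.011])
d=grab('top','top2.png')
cv2.imwrite('pics/t2.png',cv2.resize(cv2.imread('pics/top2.png')[150:300,225:425],None,fx=4,fy=4,interpolation=2))"
```

```text
t 5.15 feeder mm [ -0.8 221.6  10.8] F(feeder) [ 0.07  1.86 -0.31] w 0.0503 toolx/z feeder [ 0.004  0.995 -0.104] [-0.    -0.104 -0.995] q [ 0.08  0.36  1.73 -0.11  1.08  0.31]
shift frac [-0.759  0.009  0.078]
turn frac [-0.     0.199 -0.007]
```

View pics/t2.png

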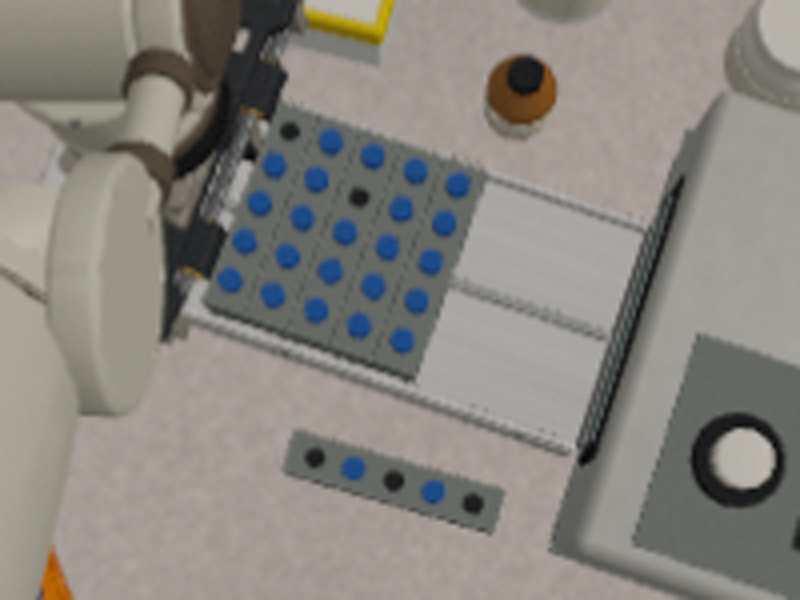

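The crop shows the row still closed up and shifted about 6 mm towards the stop, with the arm behind it at (200,230) and a push force of about 1.9 N. I'll carry on pushing.

>>> {"name": "move_arm", "arguments": {"moves": "-0.03 0 0.003 0 0 0; -0.065 0 0.007 0 0 0; -0.1 0.002 0.011 0 0 0; -0.14 0.004 0.015 0 0 0; -0.18 0.004 0.019 0 0 0; -0.22 0.004 0.023 0 0 0; -0.26 0.004 0.027 0 0 0; -0.3 0.004 0.032 0 0 0; -0.34 0.004 0.036 0 0 0; -0.38 0.004 0.04 0 0 0; -0.415 0.004 0.044 0 0 0; -0.44 0.004 0.046 0 0 0"}}

```text
clock: 6.7
eef_pos: [0.5359, 0.0776, 0.0408]
orientation: [0.765, 0.642, -0.04, 0.034]
contact_force: [0.2, 2.2, 0.3]
gripper_width: 0.0507
```

```bash
python3 -c "
from h import *
st([0,.130,.011])"
```

```text
t 6.7 feeder mm [ -0.5 168.1  10.8] F(feeder) [-0.22  2.15  0.3 ] w 0.0507 toolx/z feeder [ 0.004  0.995 -0.105] [-0.001 -0.105 -0.995] q [-0.02  0.31  1.8  -0.12  1.06  0.22]
shift frac [-0.316  0.006  0.032]
turn frac [-0.001  0.2   -0.007]
```

>>> {"name": "move_arm", "arguments": {"moves": "-0.025 0 0.003 0 0 0; -0.05 0 0.005 0 0 0; -0.075 0.002 0.008 0 0 0; -0.1 0.003 0.01 0 0 0; -0.125 0.003 0.013 0 0 0; -0.15 0.003 0.016 0 0 0; -0.175 0.003 0.018 0 0 0; -0.195 0.003 0.02 0 0 0; -0.215 0.003 0.023 0 0 0; -0.23 0.003 0.024 0 0 0; -0.24 0.003 0.025 0 0 0; -0.25 0.003 0.026 0 0 0"}}

```text
clock: 8.2
eef_pos: [0.5311, 0.048, 0.0409]
orientation: [0.765, 0.642, -0.04, 0.034]
contact_force: [0.4, 2.5, -0.9]
gripper_width: 0.0502
```

>>> {"name": "move_arm", "arguments": {"moves": "-0.007 0 0.001 0 0 0; -0.014 0 0.0015 0 0 0; -0.021 0 0.002 0 0 0; -0.028 0 0.003 0 0 0; -0.035 0 0.004 0 0 0; -0.042 0 0.005 0 0 0"}}

```text
clock: 8.95
eef_pos: [0.5303, 0.0431, 0.0409]
orientation: [0.765, 0.642, -0.04, 0.034]
contact_force: [0.7, 1.1, -1.1]
gripper_width: 0.0506
```

```bash
python3 -c "
from h import *
st([0,.130,.011])"
```

```text
t 8.95 feeder mm [ -0.2 133.2  10.9] F(feeder) [ 0.53  1.22 -1.12] w 0.0506 toolx/z feeder [ 0.004  0.995 -0.104] [-0.    -0.104 -0.995] q [-0.08  0.28  1.83 -0.12  1.04  0.15]
shift frac [-0.026  0.002  0.002]
turn frac [-0.     0.2   -0.007]
```

Now the slow final push, a few millimetres at a time, until the force rises.

>>> {"name": "move_arm", "arguments": {"moves": "-0.005 0 0 0 0 0; -0.01 0 0.001 0 0 0; -0.015 0 0.0015 0 0 0; -0.02 0 0.002 0 0 0"}}

```text
clock: 9.45
eef_pos: [0.5298, 0.0407, 0.0408]
orientation: [0.765, 0.642, -0.04, 0.034]
contact_force: [0.4, 2.3, -0.4]
gripper_width: 0.0508
```

>>> {"name": "move_arm", "arguments": {"moves": "-0.004 0 0 0 0 0; -0.008 0 0.001 0 0 0; -0.012 0 0.001 0 0 0"}}

```text
clock: 9.82
eef_pos: [0.5296, 0.0393, 0.0409]
orientation: [0.765, 0.642, -0.04, 0.034]
contact_force: [0.3, 2.4, -1.6]
gripper_width: 0.0506
```

>>> {"name": "move_arm", "arguments": {"moves": "-0.004 0 0 0 0 0; -0.008 0 0.001 0 0 0; -0.012 0 0.001 0 0 0"}}

```text
clock: 10.2
eef_pos: [0.5292, 0.0386, 0.0408]
orientation: [0.765, 0.642, -0.04, 0.033]
contact_force: [-0.2, 6.2, -1.2]
gripper_width: 0.0505
```

>>> {"name": "move_arm", "arguments": {"moves": "-0.004 0 0 0 0 0; -0.008 0 0.001 0 0 0; -0.012 0 0.001 0 0 0"}}

```text
clock: 10.58
eef_pos: [0.5291, 0.0384, 0.0409]
orientation: [0.765, 0.642, -0.039, 0.032]
contact_force: [0.7, 11.9, -0.0]
gripper_width: 0.0505
```

```bash
python3 -c "
from h import *
st()
d=grab('top','top3.png')
cv2.imwrite('pics/t3.png',cv2.resize(cv2.imread('pics/top3.png')[160:280,290:430],None,fx=5,fy=5,interpolation=2))"
```

```text
t 10.57 feeder mm [ -0.6 128.4  10.9] F(feeder) [-1.380e+00  1.186e+01 -1.000e-02] w 0.0505 toolx/z feeder [ 0.004  0.995 -0.101] [-0.001 -0.101 -0.995] q [-0.09  0.28  1.83 -0.12  1.04  0.14]
```

View pics/t3.png

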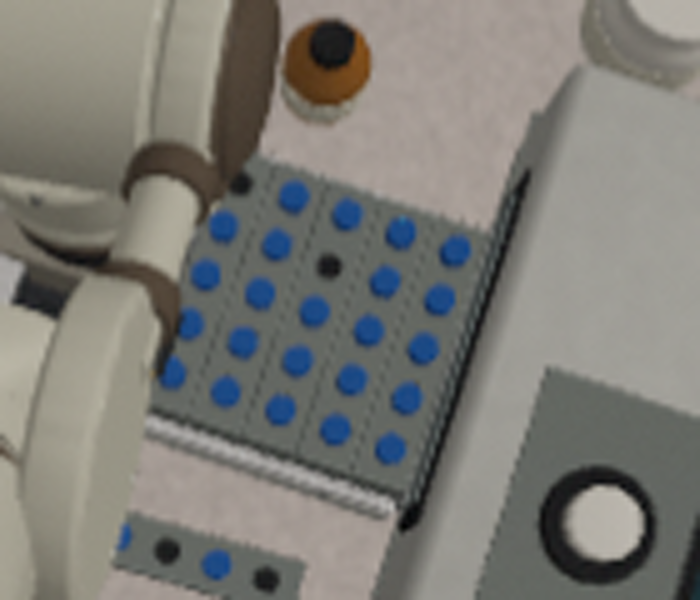

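The crop shows the row closed up against the stop plate (stop line at about (470,350)). The tool has stalled at y=128 mm with the force rising to 12 N, so the row is home. I'll back off, then go up.

>>> {"name": "move_arm", "arguments": {"moves": "0.03 0 -0.003 0 0 0; 0.08 0 -0.008 0 0 0; 0.16 0 -0.016 0 0 0; 0.25 0 -0.026 0 0 0; 0.25 0 -0.026 0 0 0"}}

```text
clock: 11.25
eef_pos: [0.5345, 0.0669, 0.0409]
orientation: [0.765, 0.642, -0.04, 0.034]
contact_force: [-1.0, -0.8, 0.5]
gripper_width: 0.0502
```

>>> {"name": "move_arm", "arguments": {"moves": "0 0 -0.3 0 0 0; 0 0 -0.7 0 0 0; 0 0 -1 0 0 0; 0 0 -1 0 0 0", "gripper": -1}}

```text
clock: 11.75
eef_pos: [0.5389, 0.0785, 0.1638]
orientation: [0.765, 0.642, -0.037, 0.036]
contact_force: [-0.3, 0.7, -0.7]
gripper_width: 0.0127
```

>>> {"name": "move_arm", "arguments": {"moves": "0 0 -0.3 0 0.1 0; 0 0 -0.6 0 0.2 0; 0 0 -0.6 0 0.2 0"}}

```text
clock: 12.12
eef_pos: [0.5391, 0.0851, 0.2335]
orientation: [0.767, 0.642, 0.001, 0.001]
contact_force: [0.3, -0.8, 0.5]
gripper_width: 0.0006
```

Run:
```python
from h import *
st([-.055,-.065,.157])
d=grab('top','top4.png');f=d['frame'];hsv=cv2.cvtColor(f,cv2.COLOR_RGB2HSV)
m=cv2.inRange(hsv,(100,120,60),(125,255,255));m[:160]=0;m[260:]=0;m[:,:290]=0;m[:,:]*=1;m[:,400:]=0
n,l,s,c=cv2.connectedComponentsWithStats(m);c=c[1:][s[1:,4]>8]
P=feed(plane(d,c,.081))*1000;print(len(c));print(P[:,:2][np.argsort(P[:,1])].round(1).tolist())
```

```text
t 12.12 feeder mm [  1.3 176.1 203.5] F(feeder) [ 0.47 -0.7   0.46] w 0.0006 toolx/z feeder [0.005 1.    0.   ] [ 0.004  0.    -1.   ] q [-0.06  0.07  1.66 -0.    1.41  0.11]
shift frac [-2.012 -0.461  0.385]
turn frac [ 0.008 -0.    -0.01 ]
23
[[-22.5, 11.6], [21.4, 11.7], [-44.5, 11.7], [-0.5, 11.8], [43.8, 12.1], [-0.7, 35.6], [-44.5, 35.6], [21.6, 35.9], [43.0, 36.0], [-22.6, 36.1], [-44.2, 59.7], [-0.4, 59.7], [43.2, 59.9], [-22.3, 59.9], [43.2, 83.5], [21.2, 83.6], [-1.0, 83.7], [-44.5, 83.7], [-23.2, 83.8], [-45.2, 107.4], [-22.7, 107.4], [-0.9, 107.6], [21.3, 107.9]]
```

Row caps measure y = 11.8, 35.8, 59.8, 83.7 and 107.6 mm, against 12, 36, 60, 84 and 108 when home. The row is home and stays so with the arm withdrawn. Next is the key.

>>> {"name": "move_arm", "arguments": {"moves": "-0.4 -0.1 0 0 0 0; -0.8 -0.2 0 0 0 0; -1 -0.23 0 0 0 0; -1 -0.23 0 0 0 0"}}

```text
clock: 12.68
eef_pos: [0.4883, -0.0281, 0.2293]
orientation: [0.767, 0.642, -0.001, -0.002]
contact_force: [0.5, 0.4, 0.1]
gripper_width: 0.0004
```

>>> {"name": "move_arm", "arguments": {"moves": "-0.4 -0.1 0 0 0 0; -0.8 -0.2 0 0 0 0; -1 -0.23 0 0 0 0; -1 -0.23 0 0 0 0; -1 -0.23 0.2 0 0 0; -1 -0.23 0.35 0 0 0; -1 -0.23 0.35 0 0 0"}}

```text
clock: 13.55
eef_pos: [0.441, -0.1385, 0.1877]
orientation: [0.766, 0.643, -0.001, -0.002]
contact_force: [-0.7, -0.4, -0.1]
gripper_width: 0.0006
```

```bash
python3 -c "
from h import *
st([-.055,-.065,.142])
d=grab('side','side5.png')
cv2.imwrite('pics/s5.png',cv2.resize(cv2.imread('pics/side5.png')[120:260,280:440],None,fx=4,fy=4,interpolation=2))"
```

```text
t 13.55 feeder mm [-57.3 -60.9 157.7] F(feeder) [-0.6  -0.48 -0.12] w 0.0006 toolx/z feeder [0.002 1.    0.002] [-0.004  0.002 -1.   ] q [-0.57 -0.12  1.93  0.    1.33 -0.39]
shift frac [-0.034  0.02   0.131]
turn frac [-0.008 -0.004 -0.004]
```

View pics/s5.png

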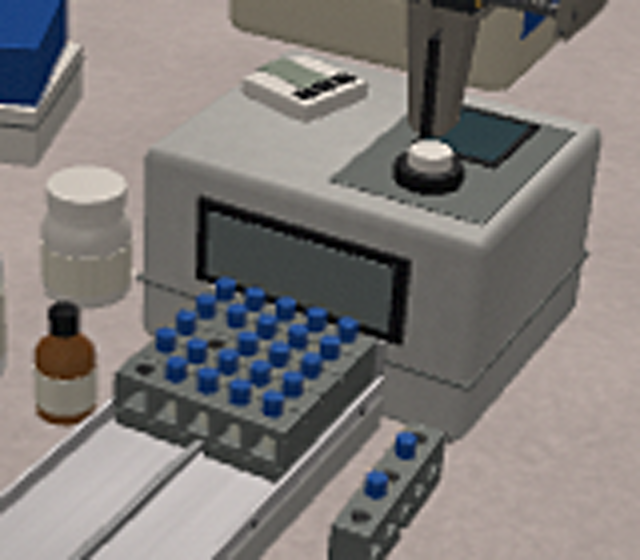

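The crop shows the closed fingertips just above the white key (432,155), with the row home below. I'll centre and press gently.

>>> {"name": "move_arm", "arguments": {"moves": "-0.034 0.02 0 0 0 0; -0.034 0.02 0.05 0 0 0; -0.034 0.02 0.09 0 0 0; -0.034 0.02 0.11 0 0 0; -0.034 0.02 0.13 0 0 0; -0.034 0.02 0.145 0 0 0; -0.034 0.02 0.16 0 0 0; -0.034 0.02 0.17 0 0 0; -0.034 0.02 0.18 0 0 0"}}

```text
clock: 14.72
eef_pos: [0.4434, -0.1453, 0.1685]
orientation: [0.766, 0.643, -0.0, 0.0]
contact_force: [-1.5, -0.2, 3.1]
gripper_width: -0.0
```

```bash
python3 -c "
from h import *
st([-.055,-.065,.136])"
```

```text
t 14.72 feeder mm [-53.8 -67.2 138.5] F(feeder) [-1.43 -0.42  3.06] w -0.0 toolx/z feeder [ 0.004  1.    -0.   ] [ 0. -0. -1.] q [-0.58 -0.09  1.94 -0.    1.29 -0.4 ]
shift frac [ 0.018 -0.01   0.021]
turn frac [ 0.     0.    -0.007]
```

>>> {"name": "move_arm", "arguments": {"moves": "0 0 0.01 0 0 0; 0 0 0.02 0 0 0; 0 0 0.03 0 0 0; 0 0 0.04 0 0 0; 0 0 0.04 0 0 0"}}

```text
clock: 15.35
eef_pos: [0.4435, -0.1454, 0.1661]
orientation: [0.766, 0.643, -0.0, 0.0]
contact_force: [-8.8, 4.7, 20.9]
gripper_width: 0.0002
```

The key is fully down: z=166.1 mm with the force risen to 21 N against the stop. I'm releasing it straight up.

>>> {"name": "move_arm", "arguments": {"moves": "0 0 -0.02 0 0 0; 0 0 -0.06 0 0 0; 0 0 -0.12 0 0 0; 0 0 -0.25 0 0 0; 0 0 -0.5 0 0 0; 0 0 -0.8 0 0 0; 0 0 -0.8 0 0 0"}}

```text
clock: 16.23
eef_pos: [0.4451, -0.1463, 0.2632]
orientation: [0.766, 0.643, 0.001, 0.003]
contact_force: [0.1, -1.2, -0.2]
gripper_width: 0.0005
```

>>> {"name": "move_arm", "arguments": {"moves": "-0.3 -0.3 0 0 0 0; -0.6 -0.6 0 0 0 0; -0.9 -0.8 0 0 0 0; -0.9 -0.8 0 0 0 0"}}

```text
clock: 16.73
eef_pos: [0.3284, -0.236, 0.2586]
orientation: [0.768, 0.641, -0.0, -0.001]
contact_force: [-0.2, 0.2, -0.4]
gripper_width: 0.0005
```

Run:
```python
from h import *
st()
d=grab('top','top6.png');f=d['frame'];hsv=cv2.cvtColor(f,cv2.COLOR_RGB2HSV)
m=cv2.inRange(hsv,(100,120,60),(125,255,255));m[:160]=0;m[260:]=0;m[:,:290]=0;m[:,400:]=0
n,l,s,c=cv2.connectedComponentsWithStats(m);c=c[1:][s[1:,4]>8]
P=feed(plane(d,c,.081))*1000;print(np.sort(P[:,1]).round(1))
o=dict(np.load('top0.npz'))['depth'];k=(slice(260,269),slice(406,415))
print('key depth now/before',np.median(d['depth'][k]),np.median(o[k]))
cv2.imwrite('pics/t6.png',cv2.imread('pics/top6.png'))
```

```text
t 16.73 feeder mm [-151.6 -176.2  228.6] F(feeder) [-0.26  0.18 -0.44] w 0.0005 toolx/z feeder [0.009 1.    0.   ] [-0.001  0.    -1.   ] q [-0.92 -0.34  1.97 -0.    1.51 -0.74]
[ 11.6  11.7  11.7  11.8  12.1  35.6  35.6  35.8  36.   36.1  59.7  59.7
  59.9  59.9  83.5  83.6  83.6  83.7  83.9 107.5 107.5 107.6 107.9]
key depth now/before 0.7531917 0.7527677
```

View pics/t6.png

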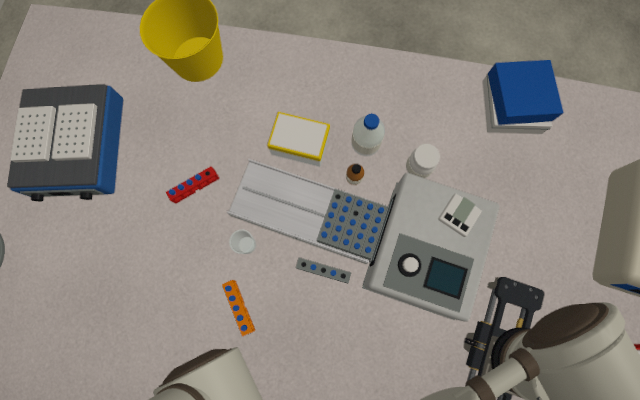

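The last view shows the row home at (352,223), the key up at (410,265), every bystander in its original place and the arm clear. I'm handing in.

```bash
python3 -c "
from bench import arm
print(arm.hand_in())"
```

```text
the job is handed in; nothing more can be done
None
```

I pushed the row of five racks home from behind rack5 only. I then pressed the feed key fully down, let it come back up, moved the arm clear and handed in at about 17 s of the 43 s allowed.

- **Row:** I pushed low on rack5's free face at no more than about 40 mm/s, and slowed for the last few millimetres. The racks slid at about 2 N, and the tool stalled at the stop with the force rising to 12 N. After withdrawing, the caps measured y ≈ 11.8, 35.8, 59.8, 83.7 and 107.6 mm, against 12, 36, 60, 84 and 108 when home. They read the same after the key press.
- **Key:** The tip reached z = 166.1 mm, against 166 mm for fully down. The force there was about 21 N vertical plus 10 N sideways, more than the 5 N the key needs but under the 40 N limit. Its depth in the camera then matched the start to within 0.5 mm, so it is up again.
- **Everything else:** In the last top view all the bystanders and the red and orange look-alikes stand where they did at the start. No check failed.

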